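Slide the accessory box home on the sewing machine

ROBOT

A 6-joint arm with a two-finger parallel gripper is mounted at the origin on the work surface. World frame = base frame: x ahead of the robot, y to its left, z up, the work surface at z = 0. Lengths are in m, angles in rad, forces in N, time in s.
With the tool pointing down it reaches from about 0.25 to 0.725 m from the base axis. Payload 4 kg.
Tool frame: the origin (TCP) lies on the centre line of the jaws, within the pads' length; the fingertips stand 14 mm ahead of it and the grasp point (between the pads) lies 5 mm behind it; z points along the fingers, x is the direction in which the jaws open and shut, and the axes are right-handed (so a half turn about z gives the same grasp; the last joint's range is limited). The gripper opens to 85 mm and grips with 20 to 120 N. Pads are 22 mm wide; open, the fingers measure 114 mm over their backs; the gripper's body (76 mm by 85 mm) begins 54 mm behind the grasp point. The pads swing forward as they close: fully open they stand 13 mm farther back than shut.
Start: joints at [-1.201, 0.241, 0.005, 1.335, 0, 1.571], TCP at [0.181, -0.466, 0.245] pointing down, gripper open.
Joint ranges: [-2.72, 2.72], [-1.05, 1.87], [-1.09, 1.28], [-1.99, 2.15], [-1.42, 1.44], [-3.14, 3.14]. Speed limits (rad/s): [2.79, 2.79, 3.14, 3.14, 3.14, 3.14].

INTERFACE

Orientations are given as a unit quaternion [x, y, z, w].
In Python, from workcell import bot gives the robot as it stands.
- The arm moves only by the tool play_rows, never from a script. Its argument "motion" is a list of rows, each an object with "fingers": the closure, from -1 (fully open) to 1 (shut), so that 0 is half open; "translation": the shift along the tool's x, y, z in cm, a list of three; "roll": the turn about the tool's z in degrees. A call has 1 to 20 rows; each row is the pose to reach, as a shift and turn from the pose commanded when the call began, along the tool's axes at that moment; what a row does not reach only later rows make up. A row lasts 1/12 s, in which the tool goes at most 41.7 mm and 7.16 degrees, less where a joint would pass 70% of its speed; a pose out of reach is approached as far as the arm can. A call with a gripper value outside its range is refused whole. The fingers move at their own pace and stop on an object; the grip force is fixed at half the most. Time passes only in rows, so rows that repeat a pose let the fingers close. It gives the time, the measured TCP pose, the force and the opening at its end, in the units of the state.
- bot.get_obs(): the state, without advancing time (a new reading comes with each control period).
- bot.camera(name): name is "scene" or "side" or "wrist"; returns a dict with "pixels" (480x640x3 uint8, red, green, blue), "intrinsics" (3x3 intrinsics, pixels), "world_to_cam" (4x4, takes a point from world to camera coordinates). Camera axes: x right, y down, z forward; pixel columns grow to the right and rows downward; lengths in m; the calibration is good to about 2 mm. The wrist camera is an equidistant fisheye: a pixel r from the principal point sees the ray r / f radians off the axis. A picture is of the moment at which its call begins. There is no depth.
- bot.job_done(): hands the job in, once; it reports no verdict.
The state is a dict: "clock": time; "joint_pos": joint angles; "joint_vel": joint speeds; "tau": joint torques, N m; "eef_pos": TCP position; "tool_rot": TCP orientation; "ft_force": force on the tool from outside, world axes, zero at the start; "ft_torque": the same for the moment, N m; "grip_width": finger opening in m.
Only numpy, scipy, OpenCV 4.12 (cv2) and the standard library are available. Lean on these libraries where they do the work, as an engineer would, in place of code of your own. Each camera call takes 0.05 s, during which the arm holds its last target. There are 200 camera calls.

TASK

Slide the sewing machine's loose accessory box along the table onto the free arm, until both of its prongs close up against the machine's bed with no gap, and leave it there. Only push it gently with the fingers: do not lift it, do not bump the machine itself, and leave the small things lying around where they are.

Things in the scene. Friction and masses are not known exactly. Their poses are not given: they have to be found in the camera images.
- machine: White sewing machine, immovable. Origin: on the table, centre line of the free arm, plane of the bed's left face (the stop). +z up, +y along the free arm to its tip, +x to the machine's back (front is -x). Bed: 150 mm deep (x -75..75), 72 high, y -240..0. Free arm: 74 mm deep (x -37..37), y 0..140, top at 72, the tip's upright corners rounded at 20 mm radius.
- head (a point): Centre of the underside of the machine's head, over the free arm, 152 mm above the table and 66 mm to +y of the machine's origin. The head spans 110 mm in x and 107 mm in y and rises to 292 mm; presser foot and needle hang under it to 79 mm above the table. From it the upper arm (202 to 292 mm up, same depth) runs back to -y to the pillar; hand wheel to y = -265 mm.
- box: White plastic accessory box, loose, 0.22 to 0.45 kg, slides flat with 1 to 4 N: a U from above that fits round the free arm. 150 mm deep (x -75..75), 213 long (y -106.5..106.5), 71 high, flat upright sides. Origin: underside, centre of that outline; z up; centre of mass 20 mm to +y of it. Home: axes parallel to the machine's, origin 106.5 mm to +y of the machine's origin, no catch.
- mouth (a point): Middle of the box's open mouth at table height, between its prong tips (box y = -106.5 mm). The mouth faces the box's -y. Prongs 34 mm thick (box x 41..75 and -75..-41) run 143 mm from here to the slot's inner end; inner corners of the tips rounded at 8 mm. The slot is 82 mm wide: 4 mm to spare each side of the free arm. Home: tips touch the bed, this point at the machine's origin.
- outer_end (a point): Middle of the box's closed outer end face (box y = +106.5 mm), half-way up (35 mm above the table). The face is flat, 150 mm wide, 71 mm high, and looks to the box's +y; the closed part behind it is 70 mm long.
- oiler: Small clear oil bottle standing behind the machine, 34 mm diameter, 100 mm high; origin under its centre. Leave alone.
- driver: Screwdriver lying behind the machine and box, 200 mm long, handle 26 mm thick; origin on the table half-way along it, tip to its +x. Leave alone.
- tin: Small closed flat metal tin, 93 x 63 mm, 33 mm high, standing on the table beyond the left end of the box; origin under its centre. Leave alone.
- bobbin: Steel bobbin standing on its flange in front of the machine's bed, 21 mm diameter, 12 mm high; origin under its centre. Leave alone.

How it is judged:
By the outcome, as a careful person would: the job done as asked, in the order asked, and still so for the second after the job is handed in, with the robot touching nothing.
It also fails if it takes over 72 s, if anything falls off the work surface, if the arm or the gripper's body presses on something with over 40 N, if the wrist force passes 120 N, or if a joint passes its speed limit or range.

## Working session

There is one attempt and no reset: what is moved stays moved. The work goes in short steps, Python scripts to look and compute and a tool call to move; the robot and the scene stay as the last step left them, time stands still between calls to the robot, and variables do not carry over. Pictures are saved under pics/ and viewed, about 8 in all and at most 12, crops included, and the job is handed in when it is done.

Besides the shell and the picture viewer there is one more tool, called after "Emit:" by a JSON object that holds its "method" and its "body". play_rows: Moves the arm, as the interface text tells. Its arguments: {"type":"object","properties":{"motion":{"type":"array","items":{"type":"object","properties":{"fingers":{"type":"number"},"translation":{"type":"array","items":{"type":"number"}},"roll":{"type":"number"}}}}},"required":["motion"]}

```bash
mkdir -p pics; python3 - <<'E'
from workcell import bot
import cv2
o=bot.get_obs();print(o)
for n in("scene","side","wrist"):
    c=bot.camera(n);cv2.imwrite(f"pics/{n}0.png",c["pixels"][:,:,::-1]);print(n,c["intrinsics"].tolist(),c["world_to_cam"].round(4).tolist())
E
```

```text
{'clock': 0.0, 'joint_pos': array([-1.20098752e+00,  2.41413558e-01,  3.71152176e-03,  1.33523694e+00,
       -8.83783384e-06,  1.57081201e+00]), 'joint_vel': array([-6.51439495e-04, -2.28586161e-04,  1.83073244e-05, -1.01938614e-03,
        6.85784285e-04, -2.28454087e-04]), 'tau': array([-1.63878130e-04, -3.72314429e+01,  2.52409887e+01,  1.69825897e-02,
        6.70770396e-05, -1.82979925e-06]), 'eef_pos': array([ 0.1804908 , -0.46561769,  0.24440782]), 'tool_rot': array([ 8.25051813e-01, -5.65056066e-01, -8.86405730e-04, -6.01699450e-04]), 'ft_force': array([-0.25650974,  0.81466719,  0.07456736]), 'ft_torque': array([-0.00777453,  0.04420363,  0.02794422]), 'grip_width': 0.08506260917546996}
scene [[467.8904922888936, 0.0, 326.72336675199614], [0.0, 467.8904922888936, 238.03097354961884], [0.0, 0.0, 1.0]] [[0.3219, 0.9467, -0.0122, -0.2812], [0.796, -0.2776, -0.5379, -0.3874], [-0.5126, 0.1634, -0.8429, 1.349], [0.0, 0.0, 0.0, 1.0]]
side [[514.6176971135725, 0.0, 312.74151364513284], [0.0, 514.6176971135725, 236.68031794894617], [0.0, 0.0, 1.0]] [[-0.8014, -0.5982, -0.0002, 0.5526], [-0.4341, 0.5818, -0.6878, 0.3218], [0.4115, -0.5511, -0.7259, 0.9155], [0.0, 0.0, 0.0, 1.0]]
wrist [[371.64829954431775, 0.0, 318.9148898025414], [0.0, 371.64829954431775, 237.09445527319764], [0.0, 0.0, 1.0]] [[0.3614, -0.9324, -0.0025, -0.4996], [-0.8953, -0.3478, 0.2782, -0.0363], [-0.2602, -0.0983, -0.9605, 0.3795], [0.0, 0.0, 0.0, 1.0]]
```

View pics/scene0.png

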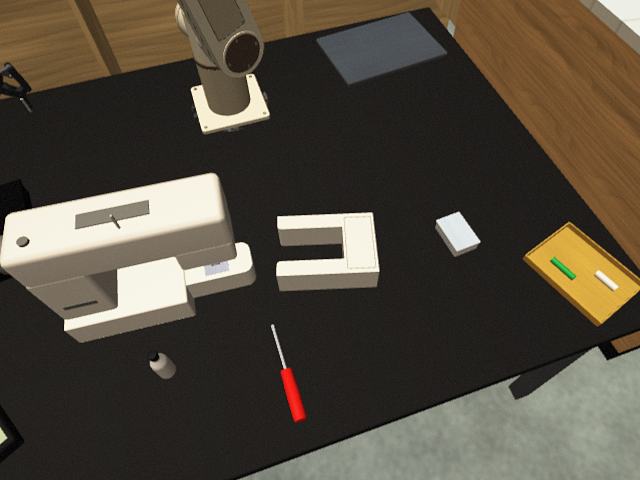

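View pics/side0.png

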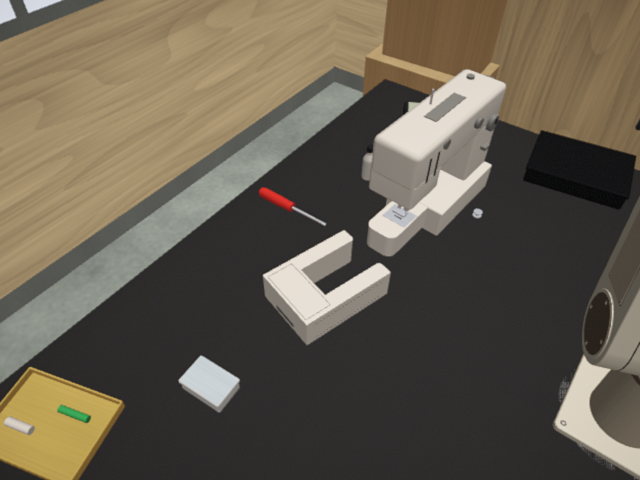

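Scene view: the machine is at left, with the free arm's tip near (250,265). The box is at (275-378, 213-290) with its mouth facing the machine. The tin is at (458,235) and the driver at (290,375). The side view agrees. I'll zoom in to pick corners.

```bash
python3 - <<'E'
import cv2
a=cv2.imread("pics/scene0.png")[200:350,50:390] 
b=cv2.imread("pics/side0.png")[150:350,250:500]
cv2.imwrite("pics/s1.png",cv2.resize(a,(782,345),interpolation=cv2.INTER_CUBIC)) #2.3
cv2.imwrite("pics/d1.png",cv2.resize(b,(750,600),interpolation=cv2.INTER_CUBIC)) #3
E
```

```text
(no output)
```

View pics/s1.png

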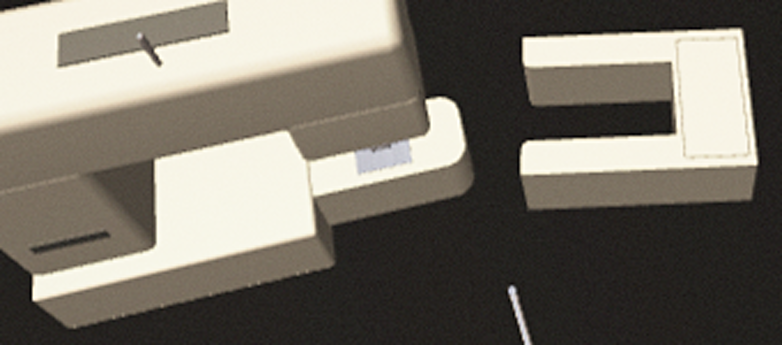

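View pics/d1.png

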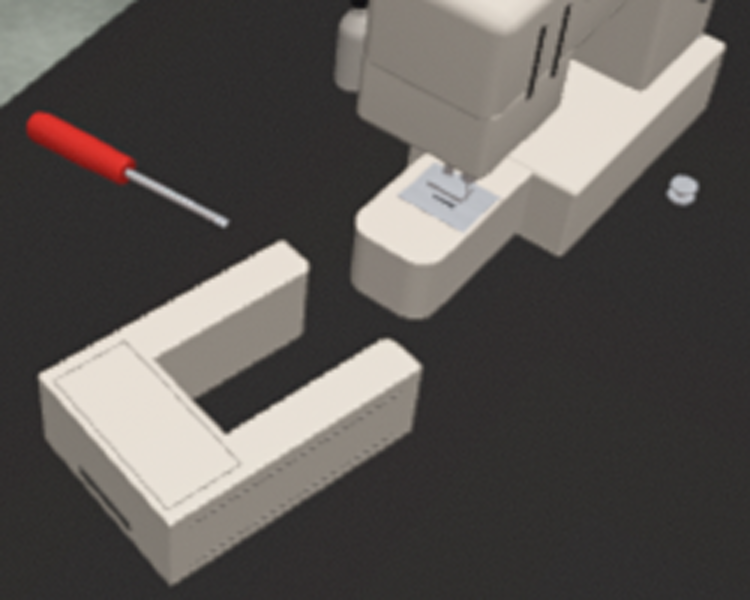

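Corners are readable in both crops, so I'll fit planar poses for the machine and the box from them.

```bash
cat > fit.py <<'E'
import numpy as np, cv2, json
from scipy.optimize import least_squares
S=dict(K=np.array([[467.8905,0,326.7234],[0,467.8905,238.031],[0,0,1]]),T=np.array([[0.3219,0.9467,-0.0122,-0.2812],[0.796,-0.2776,-0.5379,-0.3874],[-0.5126,0.1634,-0.8429,1.349]]))
D=dict(K=np.array([[514.6177,0,312.7415],[0,514.6177,236.6803],[0,0,1]]),T=np.array([[-0.8014,-0.5982,-0.0002,0.5526],[-0.4341,0.5818,-0.6878,0.3218],[0.4115,-0.5511,-0.7259,0.9155]]))
def world(p,P):
    c,s=np.cos(p[2]),np.sin(p[2]);P=np.asarray(P,float)/1000
    return np.c_[c*P[:,0]-s*P[:,1]+p[0],s*P[:,0]+c*P[:,1]+p[1],P[:,2]]
def proj(C,W):
    q=(W@C["T"][:,:3].T+C["T"][:,3])@C["K"].T
    return q[:,:2]/q[:,2:]
def fit(obs,p0):  # obs: list of (cam, modelpts, pix)
    f=lambda p:np.concatenate([(proj(C,world(p,P))-px).ravel() for C,P,px in obs])
    r=least_squares(f,p0,loss="soft_l1");return r.x,f(r.x).reshape(-1,2)
E
python3 - <<'E'
from fit import *
def sc(l):return (np.array(l)+.5)/2.3-.5+[50,200]
def si(l):return (np.array(l)+.5)/3-.5+[250,150]
ms=([[75,0,72],[75,0,0],[75,-240,72],[75,-240,0]],sc([[316,236],[334,266],[33,298],[72,327]]))
md=([[-75,0,72],[-75,0,0],[-75,-240,72],[-37,0,72],[-37,0,0]],si([[577,194],[561,255],[724,44],[529,170],[516,233]]))
bs=([[75,106.5,71],[-75,106.5,71],[-75,-106.5,71],[75,-106.5,71],[75,106.5,0],[75,-106.5,0],[-41,36.5,71],[41,36.5,71]],sc([[757,163],[743,29],[522,38],[521,147],[752,200],[526,209],[672,62],[676,134]]))
bd=([[75,106.5,71],[75,106.5,0],[-75,106.5,71],[-75,106.5,0],[-75,-106.5,71],[-75,-106.5,0],[75,-106.5,71],[-41,36.5,71]],si([[39,376],[45,438],[170,521],[171,585],[421,369],[413,431],[284,240],[228,433]]))
for n,s,d,p0 in(("M",ms,md,[.45,-.1,.1]),("B",bs,bd,[.45,.2,0])):
    for nm,o in(("both",[(S,*s),(D,*d)]),("scene",[(S,*s)]),("side",[(D,*d)])):
        p,r=fit(o,p0);print(n,nm,p[:2].round(4),np.degrees(p[2]).round(2),r.round(1).tolist())
E
```

```text
M both [ 0.548 -0.203] -4.35 [[-0.1, -0.5], [1.0, 0.8], [-1.8, 1.5], [-1.7, 1.9], [-0.7, 1.2], [-0.9, 2.7], [0.7, 0.9], [0.9, 1.6], [0.5, 2.4]]
M scene [ 0.548  -0.2006] -5.09 [[0.6, -0.7], [1.7, 0.5], [-0.9, -0.2], [-0.9, 0.2]]
M side [ 0.5509 -0.2081] -4.12 [[-0.8, -0.7], [-0.9, 0.8], [0.2, -0.8], [0.9, -0.1], [0.5, 0.7]]
B both [0.5818 0.097 ] -16.56 [[-0.7, 1.1], [-1.2, 0.4], [-0.2, 0.2], [-1.1, 12.2], [-1.1, 0.4], [0.1, 0.4], [-0.7, -0.2], [-0.2, 0.8], [0.0, 0.7], [0.4, 1.1], [-0.1, 2.3], [-0.1, 1.1], [0.3, 0.3], [-0.7, 0.7], [-0.4, 1.1], [-1.0, 1.9]]
B scene [0.5807 0.0989] -16.68 [[-0.1, 0.5], [-0.5, -0.1], [0.6, -0.5], [-0.5, 11.4], [-0.6, -0.1], [0.7, -0.3], [0.0, -0.8], [0.4, 0.2]]
B side [0.5831 0.0944] -16.69 [[0.3, -0.5], [0.7, -0.1], [-0.0, 0.9], [-0.0, -0.2], [0.4, -0.6], [-0.6, -0.2], [-0.1, 0.2], [-0.8, 0.7]]
```

```bash
cat >> fit.py <<'E'
M=np.array([.549,-.2035,np.radians(-4.5)]); B=np.array([.582,.097,np.radians(-16.6)])
def inv(p,w):  # world xy -> model mm
    c,s=np.cos(p[2]),np.sin(p[2]);d=np.atleast_2d(w)[:,:2]-p[:2]
    return np.c_[c*d[:,0]+s*d[:,1],-s*d[:,0]+c*d[:,1]]*1000
def ray(C,px,z):
    R,t=C["T"][:,:3],C["T"][:,3];o=-R.T@t;d=R.T@np.linalg.inv(C["K"])@[*px,1]
    return o+d*(z-o[2])/d[2]
def shift(eef,q,target):  # tool-frame cm
    from scipy.spatial.transform import Rotation as R
    r=R.from_quat(q);x=r.apply([1,0,0])
    return (r.inv().apply(np.array(target)-eef)*100).round(2),np.degrees(np.arctan2(x[1],x[0])).round(2)
E
python3 - <<'E'
from fit import *
from workcell import bot
for n,C,px,z in(("drv tip",S,(273,325),.005),("drv end",S,(299,419),.013),("tin near",S,(436,217),.033),("tin",S,(459,213),.033),("tin",S,(479,240),.033),("tin",S,(455,248),.033),("drv tip side",D,(326,224),.005)):
    w=ray(C,px,z);print(n,w.round(3),inv(M,w).round(0))
c=world(B,[[75,80,0],[75,106.5,0],[0,106.5,0]]);print("contact",c.round(3),inv(M,c).round(0))
o=bot.get_obs()
for t in([.32,0,.245],[.40,.15,.2],[.715,.155,.2],[.73,.15,.2]):print(t,np.hypot(*t[:2]).round(3),*shift(o["eef_pos"],o["tool_rot"],t))
E
```

```text
drv tip [ 0.698 -0.059  0.005] [[137. 156.]]
drv end [ 0.896 -0.062  0.013] [[335. 168.]]
tin near [0.576 0.369 0.033] [[-18. 573.]]
tin [0.584 0.425 0.033] [[-15. 629.]]
tin [0.665 0.432 0.033] [[ 66. 643.]]
tin [0.667 0.372 0.033] [[ 72. 583.]]
drv tip side [ 0.705 -0.074  0.005] [[145. 141.]]
contact [[0.677 0.152 0.   ]
 [0.684 0.178 0.   ]
 [0.612 0.199 0.   ]] [[ 99. 365.]
 [105. 391.]
 [ 32. 406.]]
[0.32, 0, 0.245] 0.32 [-3.839e+01 -2.984e+01  2.000e-02] -68.81
[0.4, 0.15, 0.2] 0.427 [-49.47 -42.72   4.54] -68.81
[0.715, 0.155, 0.2] 0.732 [-38.55 -72.27   4.52] -68.81
[0.73, 0.15, 0.2] 0.745 [-37.54 -73.49   4.52] -68.81
```

The driver (137 mm out) and the tin clear the box's path. Plan: first push the back side near the outer end with the shut fingers, towards -x. That turns the box about 12° and shifts it about 9 mm. Then push the end face home with the open fingers.

Emit:
{"method": "play_rows", "body": {"motion": [{"fingers": 1, "translation": [-38.4, -29.8, 0], "roll": -90}, {"fingers": 1, "translation": [-38.4, -29.8, 0], "roll": -90}, {"fingers": 1, "translation": [-38.4, -29.8, 0], "roll": -90}, {"fingers": 1, "translation": [-38.4, -29.8, 0], "roll": -90}, {"fingers": 1, "translation": [-38.4, -29.8, 0], "roll": -90}, {"fingers": 1, "translation": [-38.4, -29.8, 0], "roll": -90}, {"fingers": 1, "translation": [-38.4, -29.8, 0], "roll": -90}, {"fingers": 1, "translation": [-38.4, -29.8, 0], "roll": -90}, {"fingers": 1, "translation": [-38.4, -29.8, 0], "roll": -90}, {"fingers": 1, "translation": [-38.4, -29.8, 0], "roll": -90}, {"fingers": 1, "translation": [-38.4, -29.8, 0], "roll": -90}, {"fingers": 1, "translation": [-38.4, -29.8, 0], "roll": -90}, {"fingers": 1, "translation": [-38.4, -29.8, 0], "roll": -149}, {"fingers": 1, "translation": [-49.5, -42.7, 4.5], "roll": -149}, {"fingers": 1, "translation": [-49.5, -42.7, 4.5], "roll": -149}, {"fingers": 1, "translation": [-49.5, -42.7, 4.5], "roll": -149}, {"fingers": 1, "translation": [-49.5, -42.7, 4.5], "roll": -149}, {"fingers": 1, "translation": [-49.5, -42.7, 4.5], "roll": -149}, {"fingers": 1, "translation": [-49.5, -42.7, 4.5], "roll": -149}, {"fingers": 1, "translation": [-49.5, -42.7, 4.5], "roll": -149}]}}

```text
clock: 1.82
eef_pos: [0.3997, 0.1506, 0.1992]
tool_rot: [0.794, 0.608, -0.001, -0.0]
ft_force: [0.3, 0.2, -0.2]
grip_width: 0.0003
```

```bash
python3 - <<'E'
from fit import *
from workcell import bot
o=bot.get_obs();print(o["clock"],o["eef_pos"],o["joint_pos"],o["ft_force"])
for t in([.705,.15,.12],[.705,.15,.04]):print(t,*shift(o["eef_pos"],o["tool_rot"],t))
E
```

```text
1.8167 [0.39967696 0.15064515 0.19922057] [ 3.60463586e-01  1.26916293e-01 -2.58995575e-01  1.18729104e+00
 -1.93037991e-05  6.23734104e-01] [ 0.27110871  0.17911958 -0.24486588]
[0.705, 0.15, 0.12] [ 7.89 29.51  7.85] 74.92
[0.705, 0.15, 0.04] [ 7.91 29.53 15.85] 74.92
```

Emit:
{"method": "play_rows", "body": {"motion": [{"fingers": 1, "translation": [4, 15, 4], "roll": -3}, {"fingers": 1, "translation": [4, 15, 4], "roll": -3}, {"fingers": 1, "translation": [4, 15, 4], "roll": -3}, {"fingers": 1, "translation": [4, 15, 4], "roll": -3}, {"fingers": 1, "translation": [7.9, 29.5, 7.8], "roll": -3}, {"fingers": 1, "translation": [7.9, 29.5, 7.8], "roll": -3}, {"fingers": 1, "translation": [7.9, 29.5, 7.8], "roll": -3}, {"fingers": 1, "translation": [7.9, 29.5, 7.8], "roll": -3}, {"fingers": 1, "translation": [7.9, 29.5, 7.8], "roll": -3}, {"fingers": 1, "translation": [7.9, 29.5, 7.8], "roll": -3}, {"fingers": 1, "translation": [7.9, 29.5, 7.8], "roll": -3}]}}

```text
clock: 2.73
eef_pos: [0.7044, 0.1465, 0.1213]
tool_rot: [0.78, 0.625, -0.001, -0.001]
ft_force: [-0.7, -0.0, 0.0]
grip_width: 0.0001
```

```bash
python3 - <<'E'
from fit import *
from workcell import bot
import cv2
o=bot.get_obs();print(o["clock"],o["eef_pos"],o["joint_pos"],o["ft_force"])
for t in([.705,.15,.04],):print(t,*shift(o["eef_pos"],o["tool_rot"],t))
c=bot.camera("side")["pixels"][:,:,::-1][120:370,200:520]
cv2.imwrite("pics/d2.png",cv2.resize(c,None,fx=2.4,fy=2.4,interpolation=cv2.INTER_CUBIC))
E
```

```text
2.7333 [0.70439751 0.14645189 0.12128622] [2.04934471e-01 7.56953698e-01 5.12124728e-01 1.32842344e+00
 1.39118080e-04 4.24421870e-01] [-0.74155944 -0.00088724  0.01023451]
[0.705, 0.15, 0.04] [0.37 0.   8.13] 77.42
```

View pics/d2.png

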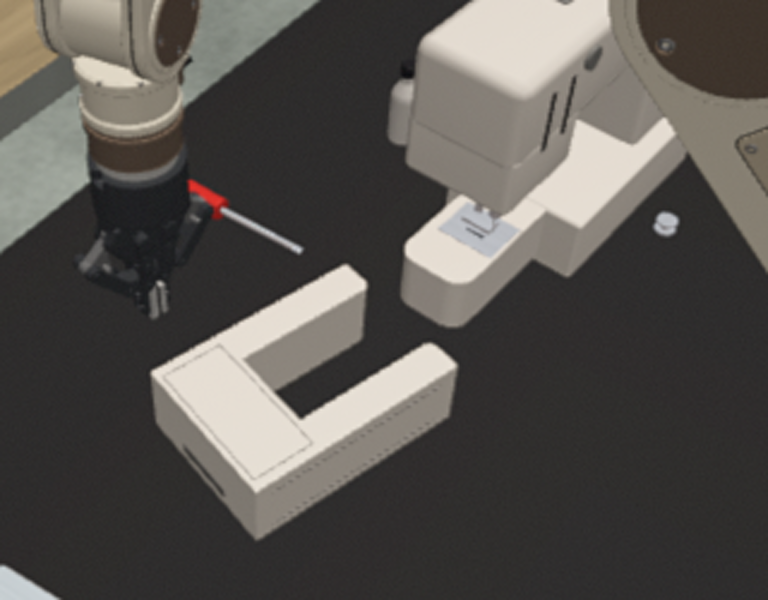

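The shut fingertips at (155,315) stand clear behind the box's back side near its outer end. I'll descend, close the ~17 mm gap and push about 20 mm.

Emit:
{"method": "play_rows", "body": {"motion": [{"fingers": 1, "translation": [0.3, 0, 4], "roll": 0}, {"fingers": 1, "translation": [0.3, 0, 6.5], "roll": 0}, {"fingers": 1, "translation": [0.3, 0, 8.1], "roll": 0}, {"fingers": 1, "translation": [0.3, 0, 8.1], "roll": 0}, {"fingers": 1, "translation": [0.3, 0, 8.1], "roll": 0}]}}

```text
clock: 3.2
eef_pos: [0.7048, 0.1497, 0.0424]
tool_rot: [0.78, 0.626, -0.0, -0.0]
ft_force: [0.6, 0.5, 0.9]
grip_width: -0.0002
```

Emit:
{"method": "play_rows", "body": {"motion": [{"fingers": 1, "translation": [0, -0.4, 0], "roll": 0}, {"fingers": 1, "translation": [0, -0.8, 0], "roll": 0}, {"fingers": 1, "translation": [-0.1, -1.2, 0], "roll": 0}, {"fingers": 1, "translation": [-0.1, -1.5, 0], "roll": 0}, {"fingers": 1, "translation": [-0.2, -1.8, 0], "roll": 0}, {"fingers": 1, "translation": [-0.2, -2.1, 0], "roll": 0}, {"fingers": 1, "translation": [-0.3, -2.4, 0], "roll": 0}, {"fingers": 1, "translation": [-0.3, -2.7, 0], "roll": 0}, {"fingers": 1, "translation": [-0.4, -3.0, 0], "roll": 0}, {"fingers": 1, "translation": [-0.4, -3.3, 0], "roll": 0}, {"fingers": 1, "translation": [-0.5, -3.6, 0], "roll": 0}, {"fingers": 1, "translation": [-0.5, -3.8, 0], "roll": 0}, {"fingers": 1, "translation": [-0.5, -3.8, 0], "roll": 0}, {"fingers": 1, "translation": [-0.5, -3.8, 0], "roll": 0}]}}

```text
clock: 4.37
eef_pos: [0.6671, 0.1527, 0.041]
tool_rot: [0.78, 0.625, -0.001, -0.0]
ft_force: [0.9, 0.5, 0.7]
grip_width: -0.0
```

```bash
python3 - <<'E'
from workcell import bot
import cv2
o=bot.get_obs();print(o["clock"],o["eef_pos"],o["ft_force"])
c=bot.camera("side")["pixels"][:,:,::-1];cv2.imwrite("pics/d3f.png",c)
c=c[150:350,250:500]
cv2.imwrite("pics/d3.png",cv2.resize(c,None,fx=3,fy=3,interpolation=cv2.INTER_CUBIC))
E
```

```text
4.3667 [0.66705612 0.15271696 0.04095527] [0.8822453  0.5194503  0.71379586]
```

View pics/d3.png

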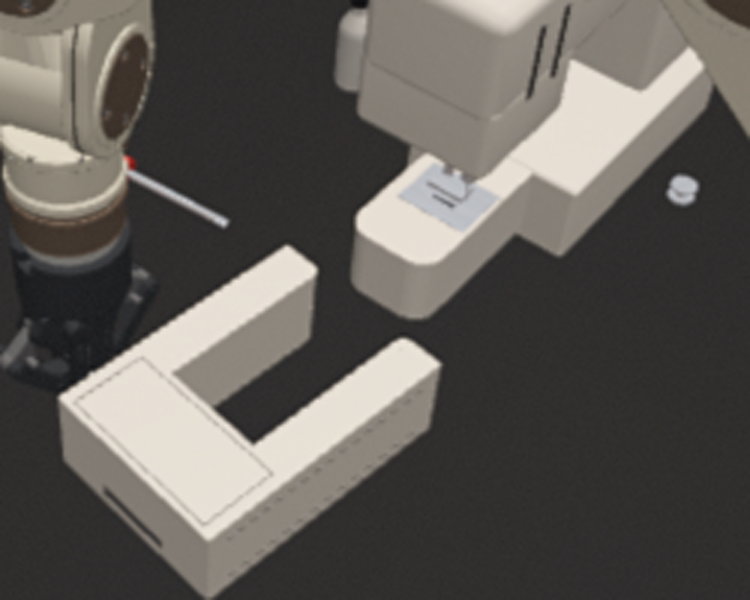

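The box has turned visibly (outer top corners now at crop (60,400) and (208,539)). I'll fit it from the side camera, relative to the side-only machine fit.

```bash
cat >> fit.py <<'E'
Md=np.array([.5509,-.2081,np.radians(-4.12)])
def boxside(pts,off,k,p0):
    P=list(pts.keys());px=(np.array(list(pts.values()))+.5)/k-.5+off
    p,r=fit([(D,[list(q) for q in P],px)],p0)
    print("box world",p[:2].round(4),np.degrees(p[2]).round(2),"in machine mm",inv(Md,p[:2]).round(1),"rel yaw",np.degrees(p[2]-Md[2]).round(2),"mouth",inv(Md,world(p,[[0,-106.5,0]])).round(1));print(r.round(1).tolist());return p
E
python3 - <<'E'
from fit import *
boxside({(75,106.5,71):(60,400),(-75,106.5,71):(208,539),(-75,106.5,0):(210,598),(-75,-106.5,71):(441,362),(-75,-106.5,0):(430,429),(75,-106.5,71):(289,246),(75,106.5,0):(66,461),(-41,36.5,71):(253,443)},[250,150],3,[.58,.1,-.2])
E
```

```text
box world [0.5671 0.0927] -11.71 in machine mm [[ -5.5 301.2]] rel yaw -7.59 mouth [[-19.5 195.6]]
[[-0.0, -1.0], [0.6, 0.0], [-0.4, 0.5], [-0.1, 0.5], [-0.3, -0.7], [-0.3, -0.1], [0.0, -0.4], [0.5, 0.9]]
```

Emit:
{"method": "play_rows", "body": {"motion": [{"fingers": 1, "translation": [0, 1.5, 0], "roll": 0}, {"fingers": 1, "translation": [0, 1.5, 0], "roll": 0}, {"fingers": 1, "translation": [0, 1.5, -4], "roll": 0}, {"fingers": 1, "translation": [0, 1.5, -8], "roll": 0}, {"fingers": 1, "translation": [0, 1.5, -11], "roll": 0}, {"fingers": 0, "translation": [6.5, -4, -11], "roll": 40}, {"fingers": -1, "translation": [6.5, -10.7, -11], "roll": 81.7}, {"fingers": -1, "translation": [6.5, -10.7, -11], "roll": 81.7}, {"fingers": -1, "translation": [6.5, -10.7, -11], "roll": 81.7}, {"fingers": -1, "translation": [6.5, -10.7, -11], "roll": 81.7}, {"fingers": -1, "translation": [6.5, -10.7, -11], "roll": 81.7}, {"fingers": -1, "translation": [6.5, -10.7, -11], "roll": 81.7}, {"fingers": -1, "translation": [6.5, -10.7, -11], "roll": 81.7}, {"fingers": -1, "translation": [6.5, -10.7, -11], "roll": 81.7}, {"fingers": -1, "translation": [6.5, -10.7, -11], "roll": 81.7}, {"fingers": -1, "translation": [6.5, -10.7, -11], "roll": 81.7}, {"fingers": -1, "translation": [6.5, -10.7, -11], "roll": 81.7}, {"fingers": -1, "translation": [6.5, -10.7, -11], "roll": 81.7}, {"fingers": -1, "translation": [6.5, -10.7, -11], "roll": 81.7}]}}

```text
clock: 6.0
eef_pos: [0.5766, 0.2394, 0.1507]
tool_rot: [0.999, -0.036, -0.001, 0.0]
ft_force: [0.4, 0.6, 0.2]
grip_width: 0.0852
```

```bash
python3 - <<'E'
from fit import *
from workcell import bot
o=bot.get_obs();print(o["clock"],o["eef_pos"],o["grip_width"],o["ft_force"])
print(*shift(o["eef_pos"],o["tool_rot"],[.577,.239,.03]),inv(Md,o["eef_pos"]))
E
```

```text
6.0 [0.57662754 0.23944509 0.15071232] 0.08523306800727978 [0.43903466 0.57581505 0.23870549]
[ 0.06  0.03 12.07] -4.18 [[ -6.49309457 448.23694167]]
```

Emit:
{"method": "play_rows", "body": {"motion": [{"fingers": -1, "translation": [0, 0, 4], "roll": 0}, {"fingers": -1, "translation": [0, 0, 8], "roll": 0}, {"fingers": -1, "translation": [0, 0, 11], "roll": 0}, {"fingers": -1, "translation": [0, 0, 12], "roll": 0}, {"fingers": -1, "translation": [0, 0, 12], "roll": 0}, {"fingers": -1, "translation": [0, 0, 12], "roll": 0}]}}

```text
clock: 6.5
eef_pos: [0.5777, 0.2398, 0.0317]
tool_rot: [0.999, -0.037, -0.0, 0.0]
ft_force: [0.1, 0.5, 1.3]
grip_width: 0.0854
```

Emit:
{"method": "play_rows", "body": {"motion": [{"fingers": -1, "translation": [0, 0.4, 0], "roll": 0}, {"fingers": -1, "translation": [0, 0.8, 0], "roll": 0}, {"fingers": -1, "translation": [0, 1.2, 0], "roll": 0}, {"fingers": -1, "translation": [0, 1.6, 0], "roll": 0}, {"fingers": -1, "translation": [0, 1.9, 0], "roll": 0}, {"fingers": -1, "translation": [0, 2.2, 0], "roll": 0}, {"fingers": -1, "translation": [0, 2.5, 0], "roll": 0}, {"fingers": -1, "translation": [0, 2.8, 0], "roll": 0}, {"fingers": -1, "translation": [0, 3.1, 0], "roll": 0}, {"fingers": -1, "translation": [0, 3.4, 0], "roll": 0}, {"fingers": -1, "translation": [0, 3.7, 0], "roll": 0}, {"fingers": -1, "translation": [0, 4.0, 0], "roll": 0}, {"fingers": -1, "translation": [0, 4.3, 0], "roll": 0}, {"fingers": -1, "translation": [0, 4.6, 0], "roll": 0}, {"fingers": -1, "translation": [0, 4.9, 0], "roll": 0}, {"fingers": -1, "translation": [0, 5.2, 0], "roll": 0}, {"fingers": -1, "translation": [0, 5.5, 0], "roll": 0}, {"fingers": -1, "translation": [0, 5.8, 0], "roll": 0}, {"fingers": -1, "translation": [0, 6.0, 0], "roll": 0}, {"fingers": -1, "translation": [0, 6.0, 0], "roll": 0}]}}

```text
clock: 8.17
eef_pos: [0.5733, 0.1812, 0.0326]
tool_rot: [0.999, -0.037, 0.0, -0.002]
ft_force: [-1.1, 3.7, 5.2]
grip_width: 0.0854
```

```bash
python3 - <<'E'
from fit import *
from workcell import bot
import cv2
o=bot.get_obs();print(o["clock"],o["eef_pos"],o["ft_force"],inv(Md,o["eef_pos"]))
c=bot.camera("side")["pixels"][:,:,::-1];cv2.imwrite("pics/d4f.png",c)
c=c[150:350,250:500]
cv2.imwrite("pics/d4.png",cv2.resize(c,None,fx=3,fy=3,interpolation=cv2.INTER_CUBIC))
E
```

```text
8.1667 [0.57331797 0.18118194 0.0325705 ] [-1.11297349  3.73202355  5.16888892] [[ -5.60816222 389.88657189]]
```

View pics/d4.png

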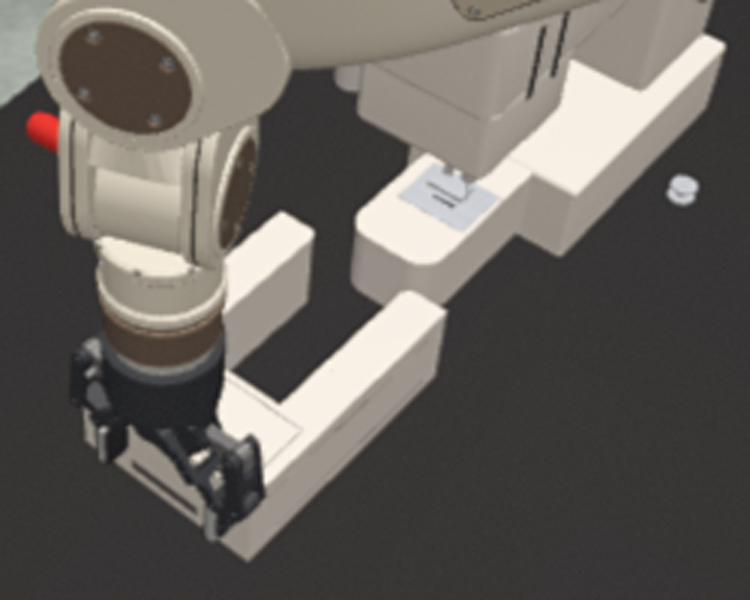

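The box is now nearly in line with the free arm, with prong tips at crop (446,310) and (281,211). Fitting again.

```bash
python3 - <<'E'
from fit import *
boxside({(-75,106.5,0):(249,560),(-75,-106.5,71):(446,310),(-75,-106.5,0):(436,377),(75,-106.5,71):(281,211),},[250,150],3,[.56,.07,-.1])
E
```

```text
box world [0.5771 0.0593] -4.9 in machine mm [[  6.9 268.6]] rel yaw -0.78 mouth [[  5.5 162.1]]
[[0.0, 0.0], [0.1, 0.4], [-0.4, -0.7], [0.2, 0.2]]
```

Fit says the box is ~6 mm too far to +x (confirmed by its front face lying ~7 mm off the bed's front edge line). The face sticks to the fingers, so I'll push 30 mm on a slant of -6.5 mm and look before the corners engage.

Emit:
{"method": "play_rows", "body": {"motion": [{"fingers": -1, "translation": [0, 0.2, 0], "roll": 0}, {"fingers": -1, "translation": [-0.05, 0.4, 0], "roll": 0}, {"fingers": -1, "translation": [-0.1, 0.6, 0], "roll": 0}, {"fingers": -1, "translation": [-0.15, 0.8, 0], "roll": 0}, {"fingers": -1, "translation": [-0.2, 1.0, 0], "roll": 0}, {"fingers": -1, "translation": [-0.25, 1.2, 0], "roll": 0}, {"fingers": -1, "translation": [-0.3, 1.4, 0], "roll": 0}, {"fingers": -1, "translation": [-0.35, 1.6, 0], "roll": 0}, {"fingers": -1, "translation": [-0.4, 1.8, 0], "roll": 0}, {"fingers": -1, "translation": [-0.45, 2.0, 0], "roll": 0}, {"fingers": -1, "translation": [-0.5, 2.2, 0], "roll": 0}, {"fingers": -1, "translation": [-0.55, 2.4, 0], "roll": 0}, {"fingers": -1, "translation": [-0.6, 2.6, 0], "roll": 0}, {"fingers": -1, "translation": [-0.65, 2.8, 0], "roll": 0}, {"fingers": -1, "translation": [-0.65, 3.0, 0], "roll": 0}, {"fingers": -1, "translation": [-0.65, 3.0, 0], "roll": 0}]}}

```text
clock: 9.55
eef_pos: [0.5658, 0.1516, 0.0328]
tool_rot: [0.999, -0.037, 0.002, -0.002]
ft_force: [0.2, 4.5, 4.4]
grip_width: 0.0852
```

```bash
python3 - <<'E'
from fit import *
from workcell import bot
import cv2
o=bot.get_obs();print(o["clock"],o["eef_pos"],o["ft_force"],inv(Md,o["eef_pos"]))
c=bot.camera("side")["pixels"][:,:,::-1][150:340,280:500]
d=bot.camera("scene")["pixels"][:,:,::-1][200:310,120:390]
a=cv2.resize(c,None,fx=2.9,fy=2.9,interpolation=cv2.INTER_CUBIC);cv2.imwrite("pics/d5.png",a)
cv2.imwrite("pics/s5.png",cv2.resize(d,None,fx=2.9,fy=2.9,interpolation=cv2.INTER_CUBIC))
E
```

```text
9.55 [0.56577607 0.15163166 0.03280259] [0.2490668  4.52123362 4.35299629] [[-11.00751779 359.87080855]]
```

View pics/d5.png

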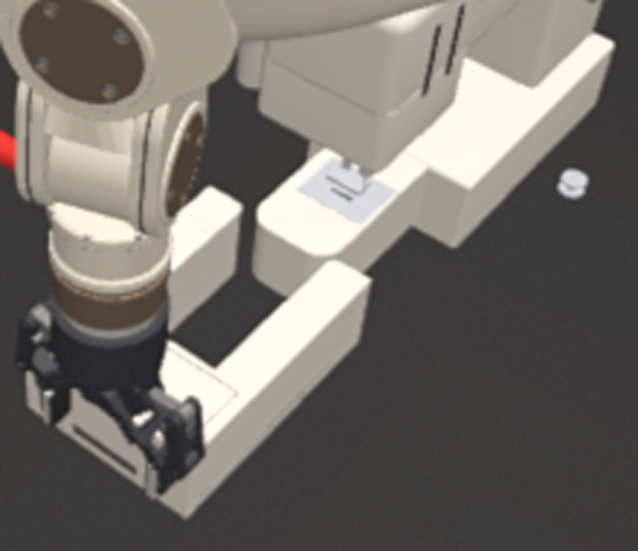

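The prong tips flank the free arm's tip (front tip corner at (371,283), bed's front corner at (471,187)). Fitting again.

```bash
python3 - <<'E'
from fit import *
boxside({(-75,106.5,0):(185,517),(-75,-106.5,71):(371,283),(-75,-106.5,0):(360,348),(75,-106.5,71):(211,186),},[280,150],2.9,[.56,.03,-.1])
px=(np.array([[471,187],[455,247],[614,40],[425,168],[411,229]])+.5)/2.9-.5+[280,150]
p,r=fit([(D,[[-75,0,72],[-75,0,0],[-75,-240,72],[-37,0,72],[-37,0,0]],px)],Md);print(p,np.degrees(p[2]),r.round(1).tolist())
E
```

```text
box world [0.5706 0.0313] -5.02 in machine mm [[  2.5 240.2]] rel yaw -0.9 mouth [[  0.8 133.7]]
[[-0.4, 0.5], [0.2, -0.3], [-0.3, -1.4], [0.6, 0.7]]
[ 0.54979668 -0.20683152 -0.06704751] -3.8415392908124244 [[-0.6, -0.0], [-0.6, 1.1], [-0.3, 0.2], [0.9, -1.0], [0.9, -0.2]]
```

View pics/s5.png

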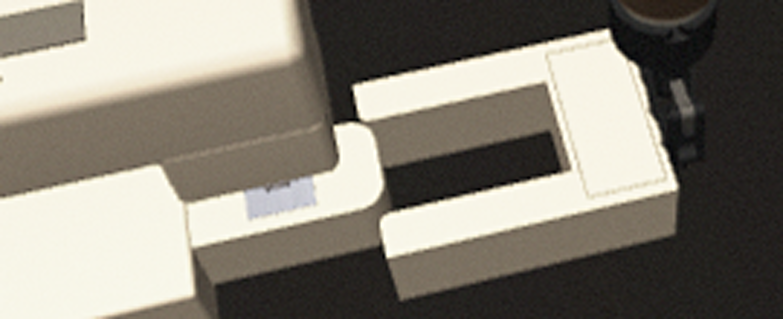

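Scene view: the slot straddles the arm tip, with ~4 mm at the back prong (inner edge (395,212) vs arm edge line ~207), so it is centred. I'll push straight on and watch the forces.

Emit:
{"method": "play_rows", "body": {"motion": [{"fingers": -1, "translation": [0, 0.3, 0], "roll": 0}, {"fingers": -1, "translation": [0, 0.6, 0], "roll": 0}, {"fingers": -1, "translation": [0, 0.9, 0], "roll": 0}, {"fingers": -1, "translation": [0, 1.2, 0], "roll": 0}, {"fingers": -1, "translation": [0, 1.5, 0], "roll": 0}, {"fingers": -1, "translation": [0, 1.8, 0], "roll": 0}, {"fingers": -1, "translation": [0, 2.1, 0], "roll": 0}, {"fingers": -1, "translation": [0, 2.4, 0], "roll": 0}, {"fingers": -1, "translation": [0, 2.7, 0], "roll": 0}, {"fingers": -1, "translation": [0, 3.0, 0], "roll": 0}]}}

```text
clock: 10.48
eef_pos: [0.5632, 0.1226, 0.0328]
tool_rot: [0.999, -0.037, 0.001, -0.002]
ft_force: [-0.7, 6.9, 5.5]
grip_width: 0.0853
```

Emit:
{"method": "play_rows", "body": {"motion": [{"fingers": -1, "translation": [0, 0.3, 0], "roll": 0}, {"fingers": -1, "translation": [0, 0.6, 0], "roll": 0}, {"fingers": -1, "translation": [0, 0.9, 0], "roll": 0}, {"fingers": -1, "translation": [0, 1.2, 0], "roll": 0}, {"fingers": -1, "translation": [0, 1.5, 0], "roll": 0}, {"fingers": -1, "translation": [0, 1.8, 0], "roll": 0}, {"fingers": -1, "translation": [0, 2.0, 0], "roll": 0}]}}

```text
clock: 11.07
eef_pos: [0.5617, 0.1025, 0.0328]
tool_rot: [0.999, -0.037, 0.001, -0.002]
ft_force: [0.2, 7.3, 7.2]
grip_width: 0.0852
```

Force rose from 4.5 to 7 N, so it may be rubbing. I'll check.

```bash
python3 - <<'E'
from fit import *
from workcell import bot
import cv2
o=bot.get_obs();print(o["clock"],o["ft_force"],o["ft_torque"],inv(Md,o["eef_pos"]))
c=bot.camera("side")["pixels"][:,:,::-1][150:290,310:500]
d=bot.camera("scene")["pixels"][:,:,::-1][225:310,120:370]
cv2.imwrite("pics/c6.png",np.vstack([cv2.resize(c[20:],(750,474),interpolation=cv2.INTER_CUBIC)[:340],cv2.resize(d,(750,255),interpolation=cv2.INTER_CUBIC)]))
E
```

```text
11.0667 [0.24121298 7.34725223 7.21572681] [ 1.25603679 -0.02157506 -0.26319569] [[-11.57854137 310.59903862]]
```

View pics/c6.png

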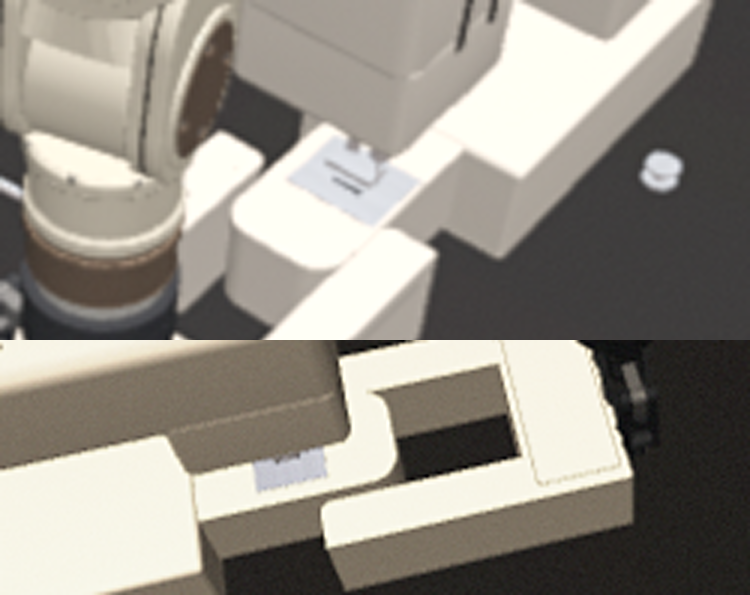

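Bottom view: the gap at the back prong looks wide (~arm edge 490 vs prong edge 504 at x=340), and in the top view the front prong lies close to the arm. The moment also says the front finger carries more load. So the box is ~2-3 mm too far to +x; I'll continue on a slight slant to -x.

Emit:
{"method": "play_rows", "body": {"motion": [{"fingers": -1, "translation": [-0.05, 0.2, 0], "roll": 0}, {"fingers": -1, "translation": [-0.1, 0.4, 0], "roll": 0}, {"fingers": -1, "translation": [-0.15, 0.6, 0], "roll": 0}, {"fingers": -1, "translation": [-0.2, 0.8, 0], "roll": 0}, {"fingers": -1, "translation": [-0.25, 1.0, 0], "roll": 0}, {"fingers": -1, "translation": [-0.25, 1.2, 0], "roll": 0}, {"fingers": -1, "translation": [-0.25, 1.4, 0], "roll": 0}, {"fingers": -1, "translation": [-0.25, 1.6, 0], "roll": 0}]}}

```text
clock: 11.83
eef_pos: [0.5584, 0.0865, 0.0328]
tool_rot: [0.999, -0.036, 0.002, -0.002]
ft_force: [0.2, 6.1, 6.1]
grip_width: 0.0854
```

Emit:
{"method": "play_rows", "body": {"motion": [{"fingers": -1, "translation": [0, 0.3, 0], "roll": 0}, {"fingers": -1, "translation": [0, 0.6, 0], "roll": 0}, {"fingers": -1, "translation": [0, 0.9, 0], "roll": 0}, {"fingers": -1, "translation": [0, 1.2, 0], "roll": 0}, {"fingers": -1, "translation": [0, 1.5, 0], "roll": 0}]}}

```text
clock: 12.25
eef_pos: [0.5572, 0.0715, 0.0328]
tool_rot: [0.999, -0.036, 0.002, -0.002]
ft_force: [0.4, 6.8, 5.0]
grip_width: 0.0853
```

```bash
python3 - <<'E'
from fit import *
from workcell import bot
o=bot.get_obs();print(o["clock"],o["ft_force"],o["ft_torque"],inv(Md,o["eef_pos"]))
E
```

```text
12.25 [0.36021651 6.79106643 5.01895726] [1.11395802 0.01380108 0.10963027] [[-13.7970791 279.3539172]]
```

Emit:
{"method": "play_rows", "body": {"motion": [{"fingers": -1, "translation": [0, 0.3, 0], "roll": 0}, {"fingers": -1, "translation": [0, 0.6, 0], "roll": 0}, {"fingers": -1, "translation": [0, 0.9, 0], "roll": 0}, {"fingers": -1, "translation": [0, 1.2, 0], "roll": 0}, {"fingers": -1, "translation": [0, 1.5, 0], "roll": 0}, {"fingers": -1, "translation": [0, 1.8, 0], "roll": 0}, {"fingers": -1, "translation": [0, 2.0, 0], "roll": 0}]}}

```text
clock: 12.83
eef_pos: [0.5557, 0.0514, 0.0328]
tool_rot: [0.999, -0.036, 0.002, -0.002]
ft_force: [0.1, 7.6, 5.9]
grip_width: 0.0852
```

Emit:
{"method": "play_rows", "body": {"motion": [{"fingers": -1, "translation": [0, 0.3, 0], "roll": 0}, {"fingers": -1, "translation": [0, 0.6, 0], "roll": 0}, {"fingers": -1, "translation": [0, 0.9, 0], "roll": 0}, {"fingers": -1, "translation": [0, 1.2, 0], "roll": 0}, {"fingers": -1, "translation": [0, 1.5, 0], "roll": 0}, {"fingers": -1, "translation": [0, 1.8, 0], "roll": 0}]}}

```text
clock: 13.33
eef_pos: [0.5544, 0.0336, 0.0328]
tool_rot: [0.999, -0.036, 0.002, -0.002]
ft_force: [0.7, 6.4, 6.2]
grip_width: 0.0857
```

```bash
python3 - <<'E'
from fit import *
from workcell import bot
import cv2
o=bot.get_obs();print(o["clock"],o["ft_force"],o["ft_torque"],inv(Md,o["eef_pos"]))
c=bot.camera("side")["pixels"][:,:,::-1][150:290,310:500]
d=bot.camera("scene")["pixels"][:,:,::-1][225:310,100:350]
cv2.imwrite("pics/c7.png",np.vstack([cv2.resize(c[20:],(750,474),interpolation=cv2.INTER_CUBIC)[:340],cv2.resize(d,(750,255),interpolation=cv2.INTER_CUBIC)]))
E
```

```text
13.3333 [0.69523554 6.40975708 6.18772542] [ 1.14015107 -0.008136    0.06669021] [[-13.86465902 241.330309  ]]
```

View pics/c7.png

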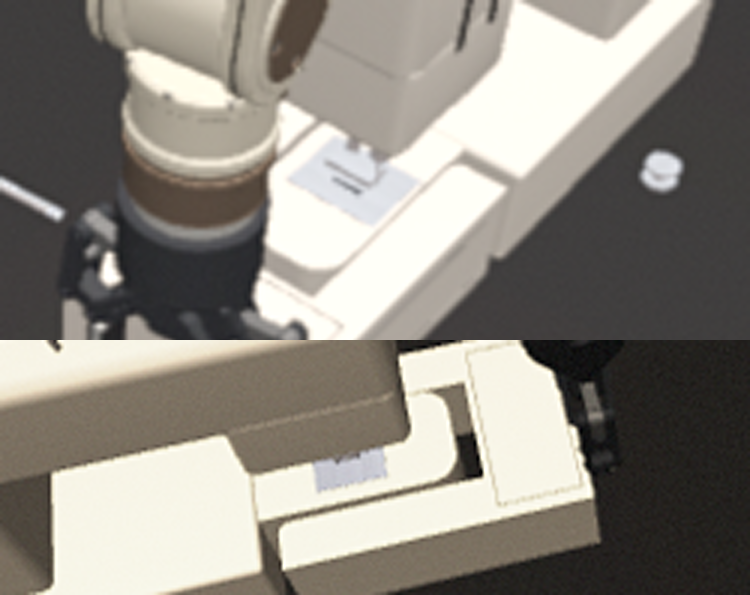

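The box is well on, with ~12-15 mm of gap left at both prongs. I'll do the last stretch slowly.

Emit:
{"method": "play_rows", "body": {"motion": [{"fingers": -1, "translation": [0, 0.2, 0], "roll": 0}, {"fingers": -1, "translation": [0, 0.4, 0], "roll": 0}, {"fingers": -1, "translation": [0, 0.6, 0], "roll": 0}, {"fingers": -1, "translation": [0, 0.8, 0], "roll": 0}, {"fingers": -1, "translation": [0, 1.0, 0], "roll": 0}]}}

```text
clock: 13.85
eef_pos: [0.5536, 0.0237, 0.0328]
tool_rot: [0.999, -0.036, 0.002, -0.002]
ft_force: [0.6, 6.9, 6.7]
grip_width: 0.0853
```

Emit:
{"method": "play_rows", "body": {"motion": [{"fingers": -1, "translation": [0, 0.1, 0], "roll": 0}, {"fingers": -1, "translation": [0, 0.2, 0], "roll": 0}, {"fingers": -1, "translation": [0, 0.3, 0], "roll": 0}]}}

```text
clock: 14.1
eef_pos: [0.5534, 0.0207, 0.0328]
tool_rot: [0.999, -0.036, 0.002, -0.002]
ft_force: [0.0, 6.8, 5.7]
grip_width: 0.0854
```

Emit:
{"method": "play_rows", "body": {"motion": [{"fingers": -1, "translation": [0, 0.1, 0], "roll": 0}, {"fingers": -1, "translation": [0, 0.2, 0], "roll": 0}]}}

```text
clock: 14.27
eef_pos: [0.5534, 0.0206, 0.0328]
tool_rot: [0.999, -0.036, 0.002, -0.004]
ft_force: [0.8, 14.9, 6.4]
grip_width: 0.0856
```

```bash
python3 - <<'E'
from fit import *
from workcell import bot
import cv2
o=bot.get_obs();print(o["clock"],o["ft_force"],o["ft_torque"],inv(Md,o["eef_pos"]),shift(o["eef_pos"],o["tool_rot"],o["eef_pos"]))
c=bot.camera("side")["pixels"][:,:,::-1][150:260,390:500]
d=bot.camera("scene")["pixels"][:,:,::-1][240:310,140:250]
cv2.imwrite("pics/c8.png",np.hstack([cv2.resize(c,(400,400),interpolation=cv2.INTER_CUBIC),cv2.resize(d,(400,255),interpolation=cv2.INTER_CUBIC) if 0 else cv2.copyMakeBorder(cv2.resize(d,(400,255),interpolation=cv2.INTER_CUBIC),0,145,0,0,0)]))
E
```

```text
14.2667 [ 0.7854709  14.88892737  6.37404887] [ 2.53569509 -0.11968294 -0.18946067] [[-13.93961727 228.2502968 ]] (array([0., 0., 0.]), np.float64(-4.13))
```

View pics/c8.png

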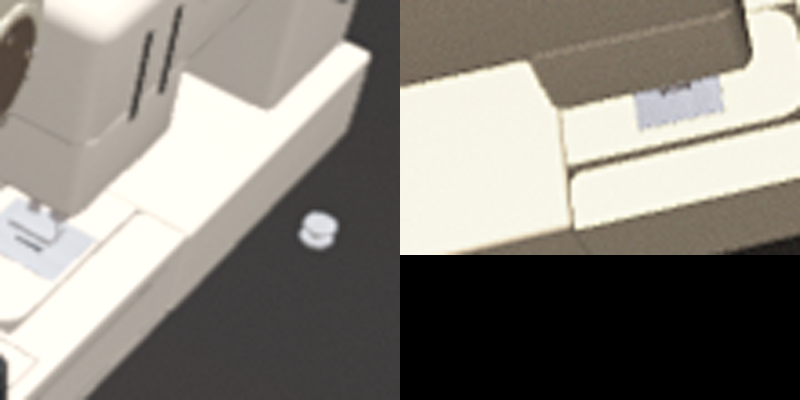

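Front prong closed. At the back prong a thin dark line (~1 mm) remains near (565,160), and the load sits on the front finger. I'll turn the gripper slightly so that the back finger presses.

Emit:
{"method": "play_rows", "body": {"motion": [{"fingers": -1, "translation": [0, -0.1, 0], "roll": 0.8}, {"fingers": -1, "translation": [0, -0.1, 0], "roll": 1.6}, {"fingers": -1, "translation": [0, -0.05, 0], "roll": 2.4}, {"fingers": -1, "translation": [0, 0, 0], "roll": 2.4}, {"fingers": -1, "translation": [0, 0, 0], "roll": 2.4}]}}

```text
clock: 14.78
eef_pos: [0.5544, 0.022, 0.0328]
tool_rot: [0.998, -0.055, 0.003, -0.005]
ft_force: [3.5, 16.0, 4.0]
grip_width: 0.0857
```

```bash
python3 - <<'E'
from fit import *
from workcell import bot
o=bot.get_obs();print(o["clock"],o["ft_force"],o["ft_torque"],inv(Md,o["eef_pos"]),shift(o["eef_pos"],o["tool_rot"],o["eef_pos"]))
E
```

```text
14.7833 [ 3.52269862 16.03473899  3.98969023] [ 2.68068859 -0.64406598  0.75728014] [[-13.05294991 229.76945278]] (array([0., 0., 0.]), np.float64(-6.3))
```

The back finger now carries 16 N at +47 mm, between the two prong tips, so both bear on the bed. Backing off and inspecting.

Emit:
{"method": "play_rows", "body": {"motion": [{"fingers": -1, "translation": [0, -0.3, 0], "roll": 0}, {"fingers": -1, "translation": [0, -1.0, 0], "roll": 0}, {"fingers": -1, "translation": [0, -3.0, 0], "roll": 0}, {"fingers": -1, "translation": [0, -6.0, 0], "roll": 0}, {"fingers": -1, "translation": [0, -9.0, 0], "roll": 0}, {"fingers": -1, "translation": [0, -12.0, -4], "roll": 0}, {"fingers": -1, "translation": [0, -14.0, -8], "roll": 0}, {"fingers": -1, "translation": [0, -16.0, -12], "roll": 0}, {"fingers": -1, "translation": [0, -16.0, -12], "roll": 0}, {"fingers": -1, "translation": [0, -16.0, -12], "roll": 0}]}}

```text
clock: 15.62
eef_pos: [0.5729, 0.1781, 0.1558]
tool_rot: [0.998, -0.057, 0.004, -0.001]
ft_force: [1.0, 0.1, 0.2]
grip_width: 0.0855
```

```bash
python3 - <<'E'
from workcell import bot
import cv2,numpy as np
c=bot.camera("side")["pixels"][:,:,::-1][150:300,330:500]
d=bot.camera("scene")["pixels"][:,:,::-1][230:310,140:310]
r=lambda i:cv2.resize(i,None,fx=4,fy=4,interpolation=cv2.INTER_CUBIC)[:300]
cv2.imwrite("pics/c9.png",np.vstack([r(c[15:90]),r(d)]))
E
```

```text
(no output)
```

The viewer is used up, so I'll check the seam numerically by comparing pixel brightness across it, before (c8) and after (c9).

```bash
python3 - <<'E'
import cv2,numpy as np
a=cv2.imread("pics/c8.png",0)[:255,400:];a=cv2.resize(a,(110,70),interpolation=cv2.INTER_AREA)   # origin (140,240)
b=cv2.imread("pics/c9.png",0)[300:];b=cv2.resize(b,(170,75),interpolation=cv2.INTER_AREA)[10:,:110] if b.shape[0]==600-300 else b  # origin (140,230)
for y in range(48,62,2):print(y+240,a[y,40:56].tolist(),b[y,40:56].tolist())
s=cv2.imread("pics/c9.png",0)[:300];s=cv2.resize(s,(170,75),interpolation=cv2.INTER_AREA) # side origin (330,165)
t=cv2.resize(cv2.imread("pics/c8.png",0)[:,:400],(110,110),interpolation=cv2.INTER_AREA) # side origin (390,150)
# side seam: near c8 (130..185, 205..235)-> full x 426..441,y 206..215
for y in range(206,217,2):print(y,t[y-150,36:58].tolist(),s[y-165,96:118].tolist())
E
```

```text
288 [244, 245, 245, 246, 242, 205, 107, 128, 216, 247, 249, 248, 247, 246, 246, 246] [244, 244, 244, 246, 242, 204, 105, 122, 217, 247, 249, 247, 247, 247, 246, 245]
290 [244, 245, 244, 246, 245, 215, 161, 234, 249, 246, 245, 244, 245, 245, 245, 245] [244, 244, 245, 245, 244, 216, 179, 238, 248, 245, 245, 245, 245, 244, 245, 245]
292 [245, 245, 244, 246, 247, 223, 177, 234, 248, 245, 245, 245, 245, 245, 245, 245] [245, 245, 245, 246, 247, 224, 193, 237, 246, 245, 244, 245, 245, 244, 245, 245]
294 [245, 245, 245, 244, 247, 227, 179, 235, 247, 245, 244, 244, 244, 245, 245, 245] [245, 244, 245, 245, 247, 229, 187, 237, 246, 245, 245, 245, 244, 245, 244, 245]
296 [244, 245, 245, 245, 246, 234, 196, 226, 244, 245, 244, 245, 244, 245, 244, 245] [245, 245, 245, 245, 246, 233, 195, 237, 246, 245, 245, 245, 245, 245, 244, 245]
298 [246, 245, 244, 245, 246, 240, 210, 185, 237, 247, 245, 245, 245, 245, 245, 245] [245, 245, 245, 245, 246, 239, 211, 217, 242, 245, 245, 245, 244, 244, 245, 245]
300 [245, 244, 246, 246, 246, 244, 218, 185, 237, 249, 248, 247, 247, 249, 249, 238] [245, 245, 246, 246
[... 717 characters left out ...]
9, 228, 222, 199, 164]
212 [254, 254, 254, 254, 254, 254, 254, 254, 253, 251, 247, 243, 244, 249, 252, 254, 254, 249, 228, 193, 172, 167] [229, 229, 229, 229, 229, 229, 229, 229, 227, 223, 217, 212, 215, 219, 225, 229, 228, 222, 198, 164, 143, 139]
214 [254, 254, 254, 254, 254, 254, 254, 254, 254, 254, 254, 254, 253, 252, 246, 237, 223, 193, 172, 168, 168, 169] [228, 229, 229, 228, 229, 229, 229, 228, 229, 229, 229, 229, 227, 225, 217, 208, 192, 164, 143, 140, 140, 141]
216 [254, 254, 254, 254, 254, 254, 254, 254, 254, 254, 254, 254, 251, 230, 194, 174, 170, 169, 168, 169, 169, 168] [228, 229, 229, 228, 229, 229, 229, 228, 229, 229, 229, 231, 226, 201, 164, 144, 140, 140, 140, 140, 141, 140]
```

The seam narrowed evenly along the back prong and stayed closed at the front. The faint line left fits the bed's 1 mm higher edge. Handing in.

```bash
python3 -c "
from workcell import bot
print(bot.get_obs()['ft_force'],bot.job_done())"
```

```text
the job is handed in; nothing more can be done
[ 0.21891498  0.05911451 -0.58984939] None
```

The accessory box is on the free arm with both prongs up against the bed, and I handed the job in at about 15.7 s of the 72 s allowed. I squared it with a side push, then pushed it home on its outer end with the open fingers. At the end I pressed the back half with about 16 N to close the last millimetre on the back prong.

- **Contact:** the press force landed between the two prong tips, so both were bearing on the bed.
- **Seam:** I had used all 12 pictures, so the last seam check was on pixel brightness only. The line at the back prong got fainter and the front did not change. A thin line is left, which fits the bed standing 1 mm higher than the box, but I could not rule out a gap of a few tenths of a millimetre.
- **Rubbing:** the push force rose from 4.5 N to about 7 N as the box went onto the arm. The box probably rubbed lightly along the front of the free arm before I shifted it back to centre.
- **Measurements that disagreed:** the two cameras differed by about 1° and several millimetres on the machine's pose. I relied on positions relative to the machine and on contact forces instead.
- **Everything else:** the gripper is clear and touching nothing. I did not touch the driver, oiler, tin or bobbin, and the driver and bobbin looked unmoved where they appeared in later pictures. I did not check the tin or oiler at the end.

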